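Fill the empty bay of the solder spool tray

TASK

The low dark tray on the soldering bench has three bays: two already hold a solder spool and one is empty. Take the full solder spool that stands on the bench outside the tray (not the spent reel with the bare thin core, nor the flux jar) and set it down upright in the empty bay, without dropping it from a height, and leave the two spools in the tray where they are.

Things in the scene. Friction and masses are not known exactly. Their poses are not given: they have to be found in the camera images.
- tray: low dark grey tray fixed to the bench, 90 mm (its x) by 260 mm (its y), 18 mm tall, open on top: three bays in a row along y. Origin: centre of its underside, z up. Walls and dividers 5 mm thick and 18 mm tall; inner floor 5 mm up. Bays 80 by 80 mm inside, centred at y = -85, 0 and +85 mm, x = 0. Which bay is empty varies; the spools in it stand up to 10 mm off centre.
- fresh_spool: the spool to move: upright cylinder 56 mm across, 60 mm tall, about 0.4 kg: green flanges, silvery wire wound almost flush between them. Origin: centre of its underside, z up. It stands on the bench right of the tray (-y); 50 mm or more from it stand a spent reel (same flanges, bare core 22 mm thick) and a flux jar (52 mm across, black lid), neither over 60 mm tall.
- spool_a: one of the two spools already in the tray, same shape and size as fresh_spool. Either may be in any bay; the bay with neither is the empty one. Origin: centre of its underside, z up.
- spool_b: the other spool already in the tray, same shape and size as fresh_spool. Origin: centre of its underside, z up.

How it is judged (in metres and radians):
At the end, for the whole second after the job is handed in: The fresh spool stands on the floor of the bay that was empty (within 16 mm of the bay centre along x and y, underside within 6 mm of the inner floor), upright within 10 degrees and at rest; the other two are upright within 10 degrees and within 15 mm of where they were ((y of fresh_spool in the frame of tray between -0.101 and -0.069 m or y of fresh_spool in the frame of tray between -0.016 and 0.016 m or y of fresh_spool in the frame of tray between 0.069 and 0.101 m) and x of fresh_spool in the frame of tray between -0.016 and 0.016 m and z of fresh_spool in the frame of tray between -0.001 and 0.011 m and angle between each of fresh_spool, spool_a, spool_b's own z axis and vertical below 0.17 rad and linear speed of fresh_spool below 0.03 m/s and distance of each of spool_a, spool_b from where it was at the start of the episode below 0.015 m); the robot touches nothing.
It fails at once if a spool already in the tray is moved by more than 15 mm (distance of any of spool_a, spool_b from where it was at the start of the episode above 0.015 m).
It fails at once if the fresh spool is dropped: touched by nothing while more than 40 mm above the bench (height (world z) of fresh_spool above 0.04 m and contact force between fresh_spool and anything else below 0.02 N).
It also fails if it takes over 35 s, if anything falls off the work surface, if the arm or the gripper's body presses on something with over 40 N, if the wrist force passes 120 N, or if a joint passes its speed limit or range.

ROBOT

A 7-joint arm with a two-finger parallel gripper is mounted at the origin on the work surface. World frame = base frame: x ahead of the robot, y to its left, z up, the work surface at z = 0. Lengths are in mm, angles in rad, forces in N, time in s.
With the tool pointing down it reaches from about 400 to 875 mm from the base axis. Payload 6.5 kg.
Tool frame: the origin (TCP) lies at the very end of the fingers, on their centre line; the grasp point (between the pads) lies bot.hold_point_z behind it (bot.hold_point_z is the distance from the TCP to the grasp point, in mm); z points along the fingers, y is the direction in which the jaws open and shut (so a half turn about z gives the same grasp; the last joint's range is limited). The gripper opens to 88 mm and grips with 3 to 60 N. Pads are 18 mm wide; open, the fingers measure 123 mm over their backs; the gripper's body (75 mm by 187 mm) begins 45 mm behind the grasp point.
Start: joints at [1.157, 0.536, -0.004, 1.538, 0.003, 1.067, -0.071], TCP at [221.535, -611.075, 238.716] pointing down, gripper open.
Joint ranges: [-2.7, 2.7], [-0.37, 2.16], [-1.27, 1.26], [0.24, 2.4], [-1.31, 4.45], [0.19, 1.91], [-2.76, 2.76]. Speed limits (rad/s): [2.39, 2.39, 3.14, 3.14, 3.14, 3.14, 3.14].

INTERFACE

Orientations are given as a 3x3 rotation matrix whose columns are the frame's x, y, z axes.
In Python, from station import bot, eyes, order gives the robot as it stands.
- The arm moves only by the shell command python3 -m pendant 'ROWS' [OPENING] [FORCE]. ROWS is JSON, a list of rows, each a list of 2 entries, a list of its own where there are three numbers: the shift along the world's x, y, z in mm, then the turn, a rotation vector about the world's x, y, z in rad. A call has 1 to 8 rows; each row is the pose to reach, as a shift and turn from the pose commanded when the call began; what a row does not reach only later rows make up. A row lasts 1/10 s, in which the tool goes at most 50 mm and 8.59 degrees, less where a joint would pass 70% of its speed; a pose out of reach is approached as far as the arm can. A call with a gripper value outside its range is refused whole. OPENING is the opening, from 0 (shut) to 1 (fully open), set as the call begins (- or left out, the last holds). The fingers move at their own pace and stop on an object; FORCE is the grip in N (left out, the last holds). Time passes only in rows, so rows that repeat a pose let the fingers close. It gives the time, the measured TCP pose, the force and the opening at its end, in the units of the state.
- bot.observe(): the state, without advancing time (a new reading comes with each control period).
- eyes.snapshot(name): name is "side" or "top" or "wrist"; returns the picture (384x512x3 uint8, red, green, blue); there is no depth.
- eyes.camera_params(name): a dict with "K" (3x3 intrinsics, pixels), "k1" (the pictures are not rectified: a ray, as slopes to the right and down, at radius r is drawn at 1 + k1 r^2 times it, then the intrinsics apply), "eye" and "rotation" of the camera in the world; the wrist camera has in their place "tool_from_camera" (4x4, takes a point from camera to tool coordinates, whose origin is the TCP and whose axes are the flange's). Camera axes: x right, y up, looking along -z (the intrinsics and any distortion apply to the point x, -y, -z); pixel columns grow to the right and rows downward; lengths in mm; the calibration is good to about 2 mm. A picture is of the moment at which its call begins: read the wrist's pose just before it. camera_params takes no time and is no camera call.
- order.sign_off(): hands the job in, once; it reports no verdict.
The state is a dict: "t": time; "qpos": joint angles; "joint_vel": joint speeds; "joint_torque": joint torques, N m; "tool_pos": TCP position; "tcp_rot": TCP orientation; "ft_force": force on the tool from outside, world axes, zero at the start; "wrist_torque": the same for the moment, N m; "width": finger opening in mm.
Only numpy, scipy, OpenCV 4.12 (cv2) and the standard library are available. Lean on these libraries where they do the work, as an engineer would, in place of code of your own. Each camera call takes 0.05 s, during which the arm holds its last target.

## Working session

There is one attempt and no reset: what is moved stays moved. The work goes in short steps, Python scripts to look and compute and a shell command to move; the robot and the scene stay as the last step left them, time stands still between calls to the robot, and variables do not carry over. Pictures are saved under pics/ and viewed, and the job is handed in when it is done.

```bash
mkdir -p pics; ls; python3 - <<'E'
from station import bot, eyes, order
import cv2
s=bot.observe()
print(s['t'],s['tool_pos'],s['tcp_rot'],s['width'],bot.hold_point_z)
for n in ('top','side'):
    cv2.imwrite(f'pics/{n}0.png',eyes.snapshot(n)[:,:,::-1]); print(eyes.camera_params(n))
print(eyes.camera_params('wrist'))
E
```

```text
pics
0.0 [ 221.30463605 -610.53167002  237.85756097] [[ 9.40108963e-01  3.40873401e-01 -6.79626766e-04]
 [ 3.40874057e-01 -9.40107749e-01  1.51596552e-03]
 [-1.22170065e-04 -1.65683991e-03 -9.99998620e-01]] 87.92302803255149 18.700000000000003
{'K': array([[357.2941679 ,   0.        , 257.33432519],
       [  0.        , 357.2941679 , 191.06073351],
       [  0.        ,   0.        ,   1.        ]]), 'k1': -0.09171061401939179, 'eye': array([474.90078642, -45.01638752, 869.20860336]), 'rotation': array([[ 0.02949098,  0.99714204, -0.06955596],
       [-0.99943945,  0.02831273, -0.01786531],
       [-0.01584494,  0.07004384,  0.99741807]])}
{'K': array([[397.36192616,   0.        , 260.50761823],
       [  0.        , 397.36192616, 190.74746446],
       [  0.        ,   0.        ,   1.        ]]), 'k1': -0.05253414849080853, 'eye': array([ 447.65273853, -654.26027975,  642.57003903]), 'rotation': array([[ 0.98290258,  0.13892136, -0.1208444 ],
       [-0.18324102,  0.67374034, -0.71588873],
       [-0.01803449,  0.72579254,  0.68767721]])}
{'K': array([[300.980838  ,   0.        , 258.85132088],
       [  0.        , 300.980838  , 190.95516222],
       [  0.        ,   0.        ,   1.        ]]), 'k1': -0.07865511037409927, 'tool_from_camera': array([[ 1.02901652e-05,  9.59931212e-01,  2.80235737e-01,
         7.21641899e+01],
       [ 9.99999113e-01, -3.83018903e-04,  1.27528932e-03,
         2.30157986e-01],
       [ 1.33152561e-03,  2.80235476e-01, -9.59930365e-01,
        -1.44943918e+02],
       [ 0.00000000e+00,  0.00000000e+00,  0.00000000e+00,
         1.00000000e+00]])}
```

View pics/top0.png

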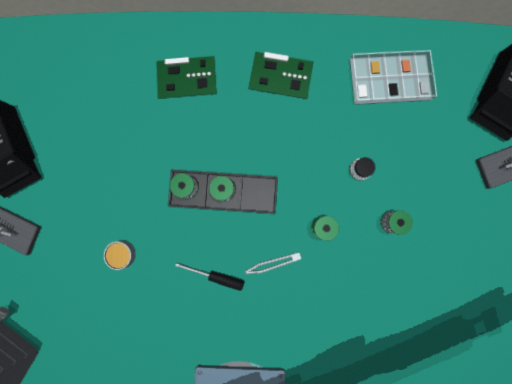

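View pics/side0.png

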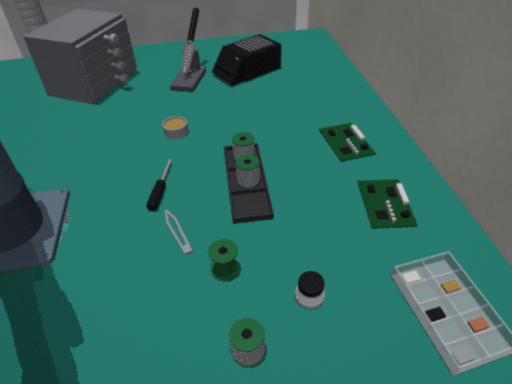

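The top view shows spools in the tray at about (182,186) and (222,188), with the right bay (258,194) empty. Two green-flanged items stand outside it, at (326,228) and (400,222). In the side view the one at (247,342) looks full and the one at (223,260) looks bare. I'll zoom in and localise them.

```bash
cat > h.py <<'E'
import numpy as np, cv2
from station import bot, eyes, order
def cam(n,s=None):
    c=eyes.camera_params(n)
    if n!='wrist': return c['K'],c['k1'],np.array(c['eye']),np.array(c['rotation'])
    T=np.array(c['tool_from_camera']);R=np.array(s['tcp_rot'])
    return c['K'],c['k1'],np.array(s['tool_pos'])+R@T[:3,3],R@T[:3,:3]
def pix2z(C,uv,z):
    K,k1,e,R=C
    p=cv2.undistortPoints(np.array(uv,float).reshape(-1,1,2),K,np.array([k1,0,0,0,0.]),).reshape(-1,2)
    d=np.c_[p[:,0],-p[:,1],-np.ones(len(p))]@R.T
    return e+d*((z-e[2])/d[:,2])[:,None]
def proj(C,P):
    K,k1,e,R=C
    c=(np.array(P,float).reshape(-1,3)-e)@R
    x=c[:,0]/-c[:,2];y=-c[:,1]/-c[:,2];f=1+k1*(x*x+y*y)
    return np.c_[K[0,0]*x*f+K[0,2],K[1,1]*y*f+K[1,2]]
def circ(c,r,z,n=60):
    a=np.linspace(0,2*np.pi,n); return np.c_[c[0]+r*np.cos(a),c[1]+r*np.sin(a),0*a+z]
E
python3 - <<'E'
from h import *
for n,box in (('top',(150,150,430,260)),('side',(180,110,340,380))):
    im=cv2.imread(f'pics/{n}0.png')
    x0,y0,x1,y1=box; s=2 if n=='side' else 2.8
    cv2.imwrite(f'pics/{n}0z.png',cv2.resize(im[y0:y1,x0:x1],None,fx=s,fy=s,interpolation=cv2.INTER_CUBIC))
    C=cam(n)
    hsv=cv2.cvtColor(im,cv2.COLOR_BGR2HSV)
    pts=[(182,186),(222,188),(326,228),(400,222)] if n=='top' else [(243,143),(247,165),(223,255),(247,338)]
    print(n,hsv[20,10],[hsv[v,u] for u,v in pts],pix2z(C,pts,60).round())
E
```

```text
top [ 85 187 139] [array([120,  15,  52], dtype=uint8), array([105,  17,  59], dtype=uint8), array([120,  13,  59], dtype=uint8), array([120,  17,  46], dtype=uint8)] [[ 538.  142.   60.]
 [ 536.   50.   60.]
 [ 452. -188.   60.]
 [ 470. -358.   60.]]
side [80  8 98] [array([ 72, 162,  96], dtype=uint8), array([ 72, 158,  97], dtype=uint8), array([ 72, 161,  98], dtype=uint8), array([69, 87, 47], dtype=uint8)] [[ 539.  128.   60.]
 [ 535.   43.   60.]
 [ 452. -202.   60.]
 [ 469. -368.   60.]]
```

View pics/top0z.png

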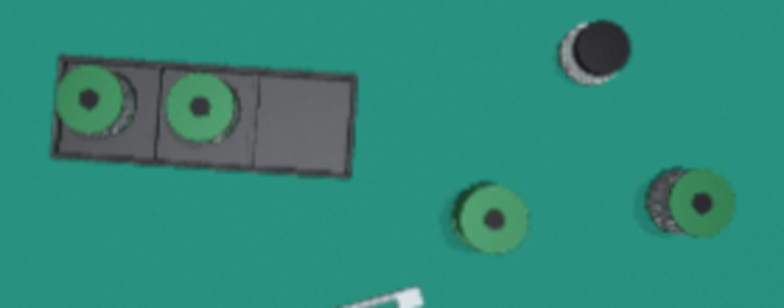

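View pics/side0z.png

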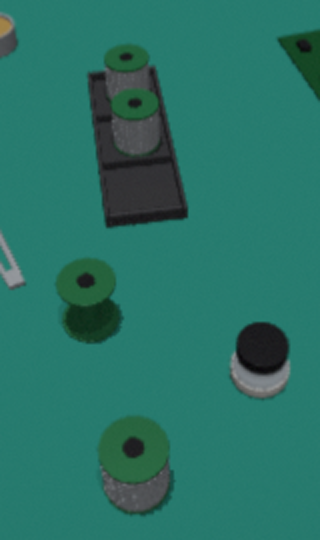

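The full spool is the right one in the top view, (400,222), with silvery wire visible. The one at (326,228) is the bare reel. The empty bay is the right one, at -y. Next I'll measure these precisely.

```bash
python3 - <<'E'
from h import *
for n in ('top','side'):
    im=cv2.imread(f'pics/{n}0.png');C=cam(n)
    hsv=cv2.cvtColor(im,cv2.COLOR_BGR2HSV).astype(int)
    m=((hsv[...,0]>50)&(hsv[...,0]<78)&(hsv[...,1]>90)).astype(np.uint8)
    k,l,st,ce=cv2.connectedComponentsWithStats(m)
    for i in range(1,k):
        if st[i,4]<150: continue
        cs,_=cv2.findContours((l==i).astype(np.uint8),cv2.RETR_EXTERNAL,cv2.CHAIN_APPROX_NONE)
        c=max(cs,key=len).reshape(-1,2)
        P=pix2z(C,c,60)[:,:2].astype(np.float32)
        cc,r=cv2.minEnclosingCircle(P)
        e=cv2.fitEllipse(P)
        print(n,ce[i].round(1),st[i,4],np.round(e[0],1),np.round(e[1],1),np.round(cc,1))
C=cam('top')
z=np.array([(60,56),(356,76),(350,178),(52,158)])/2.8+150
P=pix2z(C,z,18)[:,:2];print(P.round(1),cv2.minAreaRect(P.astype(np.float32)))
C=cam('side')
z=np.array([(88,72),(157,67),(186,209),(107,217)])/2+np.array([180,110])
P=pix2z(C,z,18)[:,:2];print(P.round(1),cv2.minAreaRect(P.astype(np.float32)))
E
```

```text
top [280.1  76. ] 1770 [805.  -77.6] [100.  168.6] [806.6 -76.9]
top [185.8  78.3] 1713 [795.6 145.4] [ 99.3 167.7] [797.  147.1]
top [181.5 184.9] 437 [540.5 143.7] [54.2 54.6] [541.  144.4]
top [221.  187.7] 438 [536.6  52.5] [53.6 54.7] [536.2  52. ]
top [400.  222.1] 410 [ 469.9 -357.8] [52.2 53. ] [ 470.  -357.8]
top [324.6 227.8] 483 [ 452.5 -185. ] [52.9 59.7] [ 452.1 -184.6]
side [344.9 142.1] 903 [786.1  84.6] [ 98.9 156.6] [786.9  86. ]
side [242.6 139. ] 224 [540.9 145.1] [52.1 53.7] [540.6 145.1]
side [246.9 161.6] 296 [537.4  55.6] [54.7 55.9] [537.3  55.5]
side [384.6 204. ] 1559 [ 794.9 -133.9] [ 99.5 160.1] [ 795.9 -132.9]
side [223.7 259.8] 954 [ 451.6 -209.4] [51.9 97.9] [ 453.9 -210.5]
side [246.4 334.7] 847 [ 469.2 -361.6] [53.2 53.6] [ 469.2 -361.5]
[[579.5 179.7]
 [569.  -76.2]
 [481.8 -73.3]
 [491.2 182.5]] ((530.6416625976562, 53.18316650390625), (256.444091796875, 88.33688354492188), 87.90892791748047)
[[495.3 181.7]
 [585.2 173.7]
 [570.1 -82.4]
 [485.2 -77. ]] ((532.7078857421875, 49.633277893066406), (259.2942810058594, 90.20795440673828), 86.62754821777344)
```

```bash
python3 -m pendant '[[[31,31,0],[0,0,0.148]],[[62,62,0],[0,0,0.296]],[[93,94,0],[0,0,0.444]],[[124,125,0],[0,0,0.592]],[[155,157,0],[0,0,0.74]],[[186,188,0],[0,0,0.888]],[[217,220,-10],[0,0,1.036]],[[248,251,-20],[0,0,1.183]]]' 1
python3 -m pendant '[[[0,0,-40],[0,0,0]],[[0,0,-60],[0,0,0]],[[0,0,-60],[0,0,0]],[[0,0,-60],[0,0,0]]]'
cat > look.py <<'E'
from h import *
import sys
s=bot.observe(); im=eyes.snapshot('wrist')[:,:,::-1].copy()
cv2.imwrite(f'pics/{sys.argv[1]}.png',im)
np.savez(f'{sys.argv[1]}.npz',p=s['tool_pos'],R=s['tcp_rot'])
print(s['t'],np.round(s['tool_pos'],1),np.round(s['tcp_rot'],3),s['width'],np.round(s['ft_force'],1))
E
python3 look.py w1
```

```text
t: 0.9
tool_pos: [470.5, -358.7, 218.6]
tcp_rot: [[0.034, 0.999, 0.0], [0.999, -0.034, -0.0], [-0.0, 0.0, -1.0]]
ft_force: [-0.0, -0.9, 0.1]
width: 88.5
t: 1.3
tool_pos: [469.5, -360.3, 159.0]
tcp_rot: [[0.04, 0.999, -0.0], [0.999, -0.04, 0.0], [0.0, -0.0, -1.0]]
ft_force: [0.6, -0.4, -0.5]
width: 88.4
1.3 [ 469.5 -360.3  159. ] [[ 0.04   0.999 -0.   ]
 [ 0.999 -0.04   0.   ]
 [ 0.    -0.    -1.   ]] 88.39935411049983 [ 0.6 -0.4 -0.5]
```

View pics/w1.png

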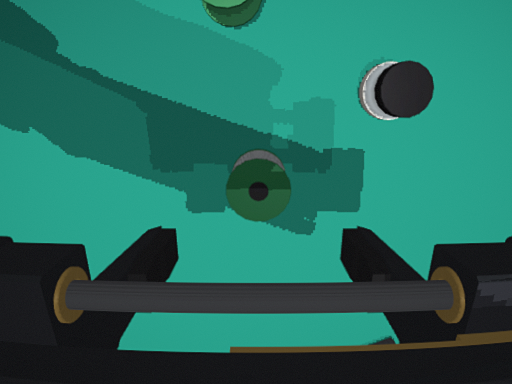

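The wrist view shows the full spool's top flange centred near (258,190), between the fingers, with silvery wire behind it. The bare reel is at the top edge and the jar is at (405,88).

```bash
python3 - <<'E'
from h import *
d=np.load('w1.npz');C=cam('wrist',dict(tool_pos=d['p'],tcp_rot=d['R']))
im=cv2.imread('pics/w1.png');print(pix2z(C,[(226,191),(291,189),(258.5,158),(258.5,222),(258,191)],60).round(1))
E
```

```text
[[ 441.7 -358.1   60. ]
 [ 496.6 -358.5   60. ]
 [ 470.3 -331.1   60. ]
 [ 468.  -387.2   60. ]
 [ 468.7 -359.2   60. ]]
```

```bash
python3 -m pendant '[[[0,1,-45],[0,0,0]],[[0,1.4,-90],[0,0,0]],[[0,1.4,-120],[0,0,0]],[[0,1.4,-137],[0,0,0]],[[0,1.4,-137],[0,0,0]],[[0,1.4,-137],[0,0,0]]]'
python3 -m pendant '[[[0,0,0],[0,0,0]],[[0,0,0],[0,0,0]],[[0,0,0],[0,0,0]],[[0,0,0],[0,0,0]],[[0,0,0],[0,0,0]],[[0,0,0],[0,0,0]],[[0,0,0],[0,0,0]],[[0,0,0],[0,0,0]]]' 0 30
```

```text
t: 1.95
tool_pos: [470.7, -359.6, 23.3]
tcp_rot: [[0.04, 0.999, 0.002], [0.999, -0.04, -0.001], [-0.001, 0.002, -1.0]]
ft_force: [0.1, -0.0, 0.3]
width: 88.2
t: 2.75
tool_pos: [469.3, -358.9, 22.2]
tcp_rot: [[0.04, 0.999, -0.0], [0.999, -0.04, -0.0], [-0.0, -0.0, -1.0]]
ft_force: [-1.8, 0.3, 5.4]
width: 55.5
```

```bash
python3 -m pendant '[[[0,0,15],[0,0,0]],[[0,0,40],[0,0,0]],[[0,0,75],[0,0,0]],[[0,0,110],[0,0,0]],[[0,0,125],[0,0,0]],[[0,0,125],[0,0,0]]]'
python3 - <<'E'
from h import *
import cv2
cv2.imwrite('pics/side1.png',eyes.snapshot('side')[:,:,::-1])
E
```

```text
t: 3.35
tool_pos: [470.6, -359.4, 148.7]
tcp_rot: [[0.04, 0.999, 0.003], [0.999, -0.04, -0.002], [-0.002, 0.003, -1.0]]
ft_force: [1.2, -0.4, -5.0]
width: 55.1
```

View pics/side1.png

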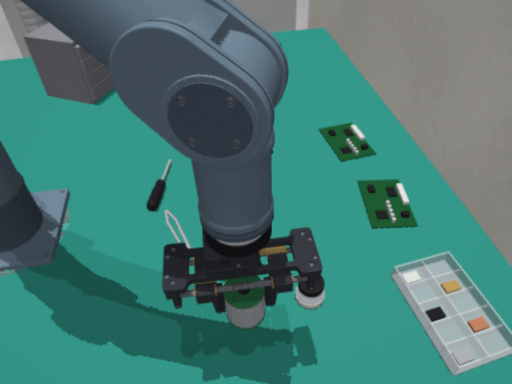

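The side view shows the spool hanging upright in the fingers, clear of the bench. I'll move towards the tray and stop short to measure the bay with the wrist camera.

```bash
python3 -m pendant '[[[6,20,0],[0,0,0]],[[16,58,0],[0,0,0]],[[25,98,0],[0,0,0]],[[35,138,0],[0,0,0]],[[45,175,0],[0,0,0]],[[54,200,0],[0,0,0]],[[59,215,0],[0,0,0]],[[59,215,0],[0,0,0]]]'
python3 -m pendant '[[[0,0,0],[0,0,0]],[[0,0,0],[0,0,0]]]'
python3 look.py w2
```

```text
t: 4.2
tool_pos: [528.3, -140.9, 145.3]
tcp_rot: [[0.036, 0.999, -0.002], [0.999, -0.036, 0.002], [0.002, -0.002, -1.0]]
ft_force: [0.2, -0.5, -5.5]
width: 55.2
t: 4.4
tool_pos: [527.6, -145.8, 146.1]
tcp_rot: [[0.043, 0.999, -0.001], [0.999, -0.043, -0.001], [-0.001, -0.001, -1.0]]
ft_force: [0.7, 0.1, -5.3]
width: 55.4
4.4 [ 527.6 -145.8  146.1] [[ 0.043  0.999 -0.001]
 [ 0.999 -0.043 -0.001]
 [-0.001 -0.001 -1.   ]] 55.400936522151184 [ 0.7  0.1 -5.3]
```

View pics/w2.png

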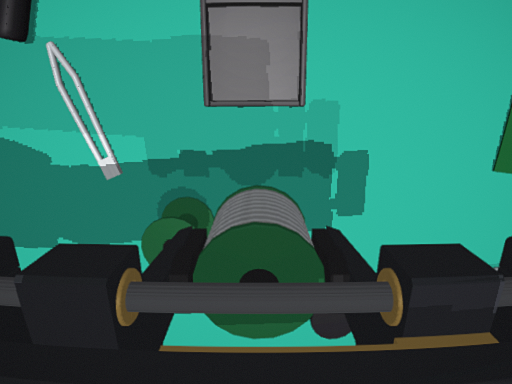

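The wrist view shows the empty bay, with its outer near edge around row 104, spanning columns 205 to 306, and the divider near row 3. Zooming in for the corners.

```bash
python3 - <<'E'
import cv2
im=cv2.imread('pics/w2.png')[0:120,190:320]
cv2.imwrite('pics/w2z.png',cv2.resize(im,None,fx=5,fy=5,interpolation=cv2.INTER_NEAREST))
E
```

```text
(no output)
```

View pics/w2z.png

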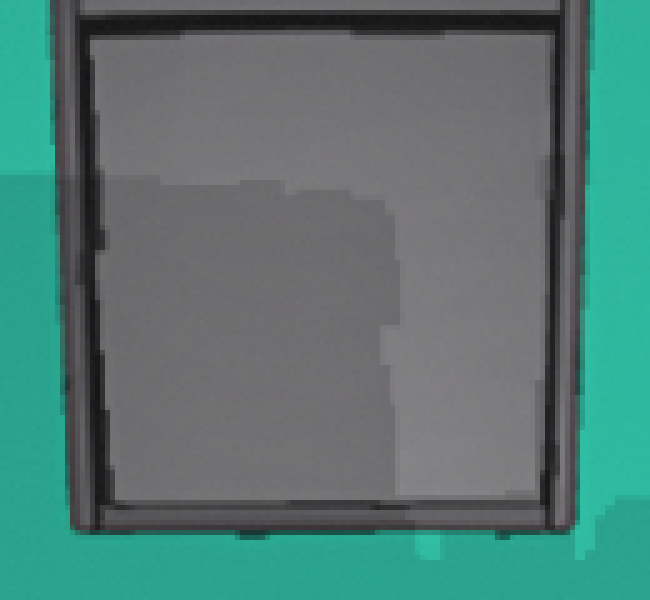

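```bash
python3 - <<'E'
from h import *
d=np.load('w2.npz');C=cam('wrist',dict(tool_pos=d['p'],tcp_rot=d['R']))
f=lambda L:np.array(L,float)/5+[189.5,-.5]
a=pix2z(C,f([(72,530),(578,530),(588,12),(52,12),(98,506),(548,506),(562,13),(80,13)]),18);print(a.round(1)[:,:2],a[4:].mean(0))
b=pix2z(C,f([(92,35),(553,33),(541,499),(107,503)]),5);print(b.round(1)[:,:2],b.mean(0))
# held spool top: flange centre
print(pix2z(C,[(194,280),(325,280),(260,222),(260,338)],146.1-22.2+60)[:,:2].round(1))
E
```

```text
[[482.  -73. ]
 [571.  -76.8]
 [573.6   7. ]
 [485.4  11. ]
 [487.  -69.1]
 [565.7 -72.5]
 [569.3   6.9]
 [490.   10.5]] [527.99896233 -31.05217749  18.        ]
[[489.9  10.8]
 [569.5   7.6]
 [566.1 -71.2]
 [486.6 -68.4]] [528.01007091 -30.30119376   5.        ]
[[ 501.3 -141.9]
 [ 555.  -144.1]
 [ 529.4 -117.4]
 [ 527.1 -172.7]]
```

```bash
python3 -m pendant '[[[0,25,0],[0,0,0]],[[0,60,0],[0,0,0]],[[0,90,0],[0,0,0]],[[0,108,0],[0,0,0]],[[0,113,0],[0,0,0]],[[0,113,0],[0,0,0]],[[0,113,0],[0,0,0]]]'
python3 -m pendant '[[[0,0,-25],[0,0,0]],[[0,0,-55],[0,0,0]],[[0,0,-80],[0,0,0]],[[0,0,-95],[0,0,0]],[[0,0,-103],[0,0,0]],[[0,0,-103],[0,0,0]],[[0,0,-103],[0,0,0]]]'
python3 look.py w3; python3 - <<'E'
from h import *
cv2.imwrite('pics/side2.png',eyes.snapshot('side')[:,:,::-1])
E
```

```text
t: 5.15
tool_pos: [528.5, -32.9, 146.6]
tcp_rot: [[0.042, 0.999, -0.0], [0.999, -0.042, -0.001], [-0.001, -0.0, -1.0]]
ft_force: [0.0, -0.0, -4.6]
width: 55.4
t: 5.85
tool_pos: [529.4, -30.9, 44.5]
tcp_rot: [[0.04, 0.999, 0.001], [0.999, -0.04, -0.0], [-0.0, 0.001, -1.0]]
ft_force: [0.6, 0.5, -4.8]
width: 55.5
5.85 [529.4 -30.9  44.5] [[ 0.04   0.999  0.001]
 [ 0.999 -0.04  -0.   ]
 [-0.     0.001 -1.   ]] 55.45691144946125 [ 0.6  0.5 -4.8]
```

View pics/w3.png

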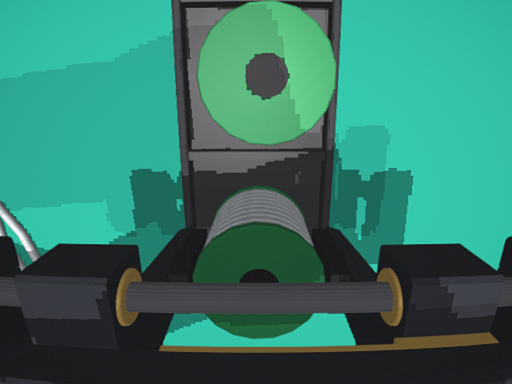

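View pics/side2.png

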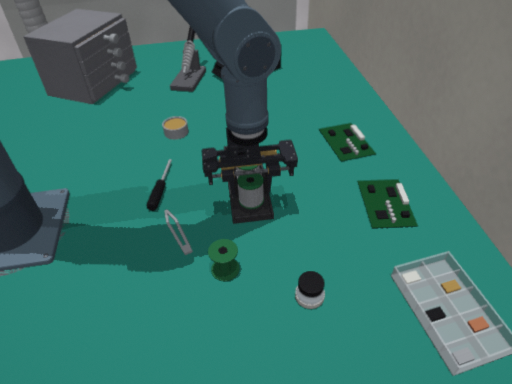

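The wrist view shows the spool over the bay between the tray walls (columns 185 to 332), with the neighbour spool at (267,75) clear of the gripper. The side view agrees. Lowering slowly.

```bash
python3 -m pendant '[[[0,0,-6],[0,0,0]],[[0,0,-10],[0,0,0]],[[0,0,-13],[0,0,0]],[[0,0,-15],[0,0,0]],[[0,0,-15],[0,0,0]],[[0,0,-15],[0,0,0]]]'
```

```text
t: 6.55
tool_pos: [528.6, -30.6, 28.7]
tcp_rot: [[0.04, 0.999, -0.0], [0.999, -0.04, 0.0], [0.0, -0.0, -1.0]]
ft_force: [-0.2, 0.7, -4.6]
width: 55.2
```

```bash
python3 -m pendant '[[[0,0,-0.7],[0,0,0]],[[0,0,-1.4],[0,0,0]],[[0,0,-1.4],[0,0,0]],[[0,0,-1.4],[0,0,0]]]'
```

```text
t: 6.95
tool_pos: [528.6, -30.7, 27.3]
tcp_rot: [[0.04, 0.999, 0.0], [0.999, -0.04, -0.0], [-0.0, 0.0, -1.0]]
ft_force: [1.0, 0.6, -4.2]
width: 55.4
```

```bash
python3 -m pendant '[[[0,0,-0.5],[0,0,0]],[[0,0,-1],[0,0,0]],[[0,0,-1],[0,0,0]],[[0,0,-1],[0,0,0]]]'
```

```text
t: 7.35
tool_pos: [528.7, -30.7, 27.1]
tcp_rot: [[0.04, 0.999, 0.0], [0.999, -0.04, -0.0], [-0.0, 0.0, -1.0]]
ft_force: [-3.4, 0.6, 5.8]
width: 55.6
```

Contact: the vertical force went from -4.2 to +5.8 N, so the spool is standing on the floor. Releasing and backing off straight up.

```bash
python3 -m pendant '[[[0,0,0],[0,0,0]],[[0,0,0],[0,0,0]],[[0,0,0],[0,0,0]],[[0,0,0],[0,0,0]],[[0,0,0],[0,0,0]],[[0,0,0],[0,0,0]]]' 1
python3 -m pendant '[[[0,0,10],[0,0,0]],[[0,0,35],[0,0,0]],[[0,0,75],[0,0,0]],[[0,0,120],[0,0,0]],[[0,0,150],[0,0,0]],[[0,0,150],[0,0,0]]]'
python3 -m pendant '[[[0,-40,0],[0,0,0]],[[0,-85,0],[0,0,0]],[[0,-130,0],[0,0,0]],[[0,-175,0],[0,0,0]],[[0,-215,0],[0,0,0]],[[0,-255,0],[0,0,0]],[[0,-280,0],[0,0,0]],[[0,-280,0],[0,0,0]]]'
python3 - <<'E'
from h import *
for n in ('top','side'):
    cv2.imwrite(f'pics/{n}3.png',eyes.snapshot(n)[:,:,::-1])
E
```

```text
t: 7.95
tool_pos: [528.6, -30.7, 26.3]
tcp_rot: [[0.04, 0.999, 0.0], [0.999, -0.04, 0.0], [0.0, 0.0, -1.0]]
ft_force: [0.1, -0.0, 0.7]
width: 88.4
t: 8.55
tool_pos: [531.5, -30.6, 181.2]
tcp_rot: [[0.04, 0.999, 0.008], [0.999, -0.04, -0.001], [-0.0, 0.008, -1.0]]
ft_force: [1.0, 0.3, 0.3]
width: 87.9
t: 9.35
tool_pos: [526.7, -315.6, 175.6]
tcp_rot: [[0.046, 0.999, -0.001], [0.999, -0.046, -0.002], [-0.002, -0.001, -1.0]]
ft_force: [1.2, 0.4, 0.8]
width: 88.4
```

View pics/top3.png

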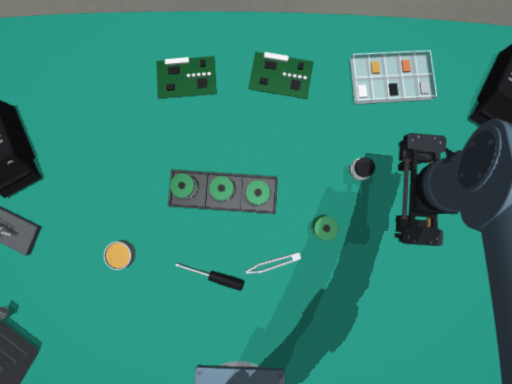

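View pics/side3.png

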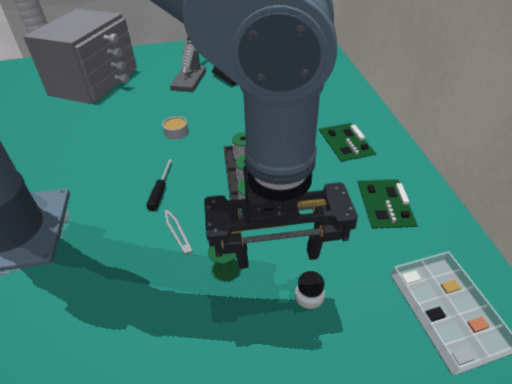

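The top view shows three spools in the tray, with the new one at (258,192). The arm is clear of everything. One numeric check before handing in.

```bash
python3 -m pendant '[[[0,0,0],[0,0,0]],[[0,0,0],[0,0,0]],[[0,0,0],[0,0,0]]]' >/dev/null; python3 - <<'E'
from h import *
C=cam('top')
for f in ('top0','top3'):
    hsv=cv2.cvtColor(cv2.imread(f'pics/{f}.png'),cv2.COLOR_BGR2HSV).astype(int)
    m=((hsv[...,0]>50)&(hsv[...,0]<78)&(hsv[...,1]>90)).astype(np.uint8)
    cs,_=cv2.findContours(m,cv2.RETR_EXTERNAL,cv2.CHAIN_APPROX_NONE)
    for c in cs:
        if 250<cv2.contourArea(c)<700:
            e=cv2.fitEllipse(pix2z(C,c.reshape(-1,2),65)[:,:2].astype(np.float32)); print(f,np.round(e[0],1),np.round(e[1],1))
order.sign_off()
E
```

```text
top0 [ 452.7 -184.1] [52.5 59.4]
top0 [ 469.9 -355.8] [51.9 52.6]
top0 [536.3  51.9] [53.3 54.4]
top0 [540.1 142.5] [53.9 54.3]
top3 [ 453.  -183.9] [52.2 59.4]
top3 [528.8 -31.1] [52.8 53.7]
top3 [536.2  51.8] [53.5 54.3]
top3 [540.1 142.4] [54.  54.2]
the job is handed in; nothing more can be done
```

I moved the full solder spool into the empty bay, the one at the -y end of the tray, and handed the job in at about 10 s of the 35 s allowed. I gripped it across world x at 30 N and lowered it until the vertical force went from -4.2 to +5.8 N, so it was on the bay floor. Then I released it and drew the arm straight up and away.

- **Placement:** the last top picture puts the spool at about (528.8, -31.1) mm. The wrist camera had measured the bay centre at about (528, -31), so the spool is within about 1 mm. My first, rougher estimates from the top and side cameras put the bay centre 2–4 mm further toward -y, still well inside the 16 mm limit.
- **Upright:** its top flange shows as round as the other two spools in the top picture. The side camera could not confirm this because the arm blocked its view.
- **The two tray spools:** their measured positions changed by about 0.1 mm.
- **Not touching:** the arm was parked well clear, with the gripper open.

No check failed.

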